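# Stand up the tall sample board on its kickstand at the inspection bench

### The arm

A 6-joint arm with a two-finger parallel gripper is mounted at the origin on the work surface. World frame = base frame: x ahead of the robot, y to its left, z up, the work surface at z = 0. Lengths are in mm, angles in rad, forces in N, time in s.
With the tool pointing down it reaches from about 275 to 825 mm from the base axis. Payload 4.9 kg.
Tool frame: the origin (TCP) lies at the very end of the fingers, on their centre line; the grasp point (between the pads) lies 19 mm behind it; z points along the fingers, y is the direction in which the jaws open and shut (so a half turn about z gives the same grasp; the last joint's range is limited). The gripper opens to 85 mm and grips with 20 to 120 N. Pads are 22 mm wide; open, the fingers measure 114 mm over their backs; the gripper's body (76 mm by 85 mm) begins 54 mm behind the grasp point. The pads swing forward as they close: fully open they stand 13 mm farther back than shut.
Start: joints at [-1.456, 0.326, -0.193, 1.052, 0, 1.437], TCP at [135.444, -533.079, 231.281] pointing down, gripper open.
Joint ranges: [-2.65, 2.65], [-0.97, 1.79], [-1.3, 1.35], [-1.93, 2.1], [-1.47, 1.37], [-3.14, 3.14]. Speed limits (rad/s): [2.57, 2.57, 3.14, 3.14, 3.14, 3.14].

### API

Orientations are given as [roll, pitch, yaw] about the fixed x, y, z axes, in that order (R = Rz(yaw) Ry(pitch) Rx(roll)).
In Python, from bench import bot, solve_ik, imaging gives the robot as it stands. Calls block until the motion is done:
- bot.move_ptp(position, orientation): joint-space move of the TCP to a pose.
- bot.movel(position, rot=None, max_speed=150, threshold=None): straight line of the TCP; rot=None keeps the orientation; max_speed is the mean speed in mm/s. With threshold (N) it stops when the force on the tool has changed by that much, and returns True; else False.
- bot.move_j(angles): joint-space move.
- bot.grip(opening, effort=None): opening from 0.0 (shut) to 1.0 (fully open); effort is the grip in N (None keeps the last); returns when the fingers have stopped.
- bot.dwell(seconds).
- solve_ik(position, orientation): joint angles nearest the present ones, or None.
- bot.get_state(): the state.
- imaging.capture(name): name is "side" or "top" or "wrist"; returns the picture (420x560x3 uint8, blue, green, red); there is no depth.
- imaging.camera_model(name): a dict with "K" (3x3 intrinsics, pixels), "position" and "rotation" of the camera in the world. Camera axes: x right, y up, looking along -z (the intrinsics and any distortion apply to the point x, -y, -z); pixel columns grow to the right and rows downward; lengths in mm; the calibration is good to about 2 mm. A picture is of the moment at which its call begins: read the wrist's pose just before it. camera_model takes no time and is no camera call; for the wrist camera it gives the pose at the moment of the call.
A pose or a line that the arm cannot do raises bot.IKError and nothing moves.
- bot.sign_off(): hands the job in, once; it reports no verdict.
The state is a dict: "t": time; "qpos": joint angles; "joint_velocities": joint speeds; "effort": joint torques, N m; "tcp_pos": TCP position; "orientation": TCP orientation; "contact_force": force on the tool from outside, world axes, zero at the start; "wrist_torque": the same for the moment, N m; "opening": opening from 0.0 (shut) to 1.0 (fully open).
Only numpy, scipy, OpenCV 4.12 (cv2) and the standard library are available. Lean on these libraries where they do the work, as an engineer would, in place of code of your own. Each camera call takes 0.05 s, during which the arm holds its last target.

### The job

Two plywood sample boards lie face down on the inspection bench. Take the taller one, unfold the kickstand leg on its back all the way, and stand the board upright on that leg on the white sheet, with its lower edge and its foot both on the sheet, then let go. Leave the short board where it lies.

Things in the scene. Friction and masses are not known exactly. Their poses are not given: they have to be found in the camera images.
- tall_board: The taller plywood sample board, 150 long, 44 wide, 0.3 kg, lying face down on the three black discs (10 thick) of its face. Origin: mid-length, mid-width, at the bench surface under it. Own x: to its top end; y: across; z: out of its back (up as it lies). Plywood fills x -75 to 75, z 10 to 20. Stood on its open leg it leans back 16 degrees: origin within 5 of straight above the lower edge.
- rod (a point): Middle of the tall board's steel carrying rod: 10 thick, across its back at board x 60, z 23. Its domed ends stick out 9 past each side, 62 tip to tip; it turns freely in its brackets, so that the board, pinched by these two ends, swings and hangs nearly upright. Board standing: rod 129 above the surface and 39 behind the lower edge (behind = leg side); foot bar 91 behind it.
- leg (a joint): Kickstand leg of the tall board, rad: 0 = folded flat on the back, 0.70 = fully unfolded at its stop; starts nearly folded. Aluminium strip 18 wide, hinged about an axis along board y at board x 40, z 25, reaching to the lower end; opening lifts the foot end off the back. Light hinge friction (0.05 N m) keeps it where it is left.
- leg_foot (a point): Centre of the rubber foot bar at the free end of the tall board's leg: a round bar with domed ends, 14 in diameter, 26 long across the board: pinched by its two ends it turns easily between the fingers. Folded it lies at board x -76, z 33, its underside 6 above the plywood's back; 116 from the hinge axis.
- sheet: White laminate sheet fixed on the bench, 190 (own x) by 160 (own y), 2 thick; origin at the centre of its underside, z up.
- short_board: The short sample board, to be left alone: same make with rod and folded leg, but only 100 long and with two discs. Origin in the middle at the bench surface as it lies face down, x towards its top end, z out of its back.
Mind the look-alikes: they are no part of the job. Leave any purple look-alike of the tall_board alone. Several things have the shape of the sheet; the one meant has the colours described above.

How it is judged (in metres and radians):
On the way:
1. the tall board's leg is unfolded (value of joint leg above 0.58 rad), for 0.2 s.
At the end, for the whole second after the job is handed in: The tall board stands still, released, leaning at most 22 degrees, on its lower edge and leg; the leg is within 0.12 rad of its stop; foot bar and board origin (above the lower edge) are both over the white sheet (3 mm grace); the short board has moved less than 30 mm (value of joint leg above 0.58 rad and angle between tall_board's own x axis and vertical below 0.38 rad and height (world z) of tall_board above 0.06 m and height (world z) of leg_foot below 0.02 m and x of leg_foot in the frame of sheet between -0.098 and 0.098 m and y of leg_foot in the frame of sheet between -0.083 and 0.083 m and x of tall_board in the frame of sheet between -0.098 and 0.098 m and y of tall_board in the frame of sheet between -0.083 and 0.083 m and linear speed of tall_board below 0.02 m/s and angular speed of tall_board below 0.15 rad/s and distance of short_board from where it was at the start of the episode below 0.03 m); the robot touches nothing.
It fails at once if the short board is shoved or lifted away (distance of short_board from where it was at the start of the episode above 0.04 m).
It also fails if it takes over 61 s, if anything falls off the work surface, if the arm or the gripper's body presses on something with over 40 N, if the wrist force passes 120 N, or if a joint passes its speed limit or range.

## Working session

There is one attempt and no reset: what is moved stays moved. The work goes in short steps, each a Python script; the robot and the scene stay as the last script left them, time stands still between calls to the robot, and variables do not carry over. Pictures are saved under pics/ and viewed, and the job is handed in when it is done.

```bash
ls; mkdir -p pics; python3 - <<'E'
from bench import bot, imaging
import cv2
for n in ["top","side","wrist"]:
    m=imaging.camera_model(n); print(n,m)
    cv2.imwrite(f"pics/{n}0.png",imaging.capture(n))
print(bot.get_state())
E
```

```text
pics
top {'K': array([[381.11135567,   0.        , 285.98015258],
       [  0.        , 381.11135567, 210.2701824 ],
       [  0.        ,   0.        ,   1.        ]]), 'position': array([282.60897008, -17.33524963, 865.78682679]), 'rotation': array([ 0.19804822,  0.02556346, -1.54575072])}
side {'K': array([[386.51650502,   0.        , 281.99067547],
       [  0.        , 386.51650502, 204.26118216],
       [  0.        ,   0.        ,   1.        ]]), 'position': array([252.38666168, 511.96686701, 728.92966191]), 'rotation': array([ 0.67460149, -0.01005358, -2.81216931])}
wrist {'K': array([[375.37450619,   0.        , 284.61862487],
       [  0.        , 375.37450619, 209.62725015],
       [  0.        ,   0.        ,   1.        ]]), 'position': array([ 198.92655188, -515.38547187,  373.1667219 ]), 'rotation': array([-2.65290925e-01,  8.65553221e-04, -1.32175862e+00])}
{'t': 0.15, 'qpos': array([-1.45616117e+00,  3.26763345e-01, -1.93333807e-01,  1.05200841e+00,
        2.82062602e-05,  1.43658223e+00]), 'joint_velocities': array([ 0.00066811, -0.00190374,  0.00388791,  0.00072163, -0.00041828,
        0.00108934]), 'effort': array([ 5.89333467e-04, -4.43703818e+01,  2.62664652e+01,  1.04182638e-02,
       -1.69567443e-04,  9.43417035e-06]), 'tcp_pos': array([ 135.42090783, -532.62160186,  230.69505905]), 'orientation': array([-3.14029897e+00, -2.03142946e-04,  2.48849104e-01]), 'contact_force': array([-0.34854691, -0.01093316,  0.29351757]), 'wrist_torque': array([-0.03218487, -0.06912899, -0.08740906]), 'opening': 1.0019045598580747}
```

View pics/top0.png

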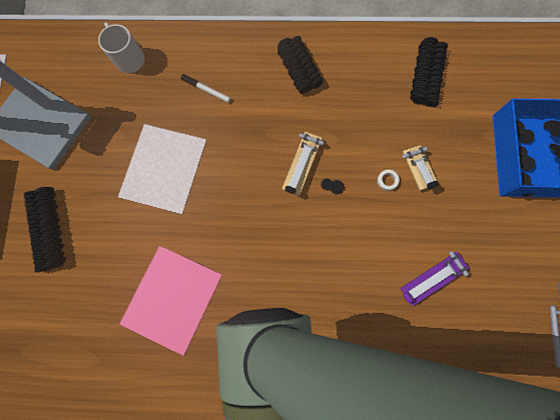

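View pics/side0.png

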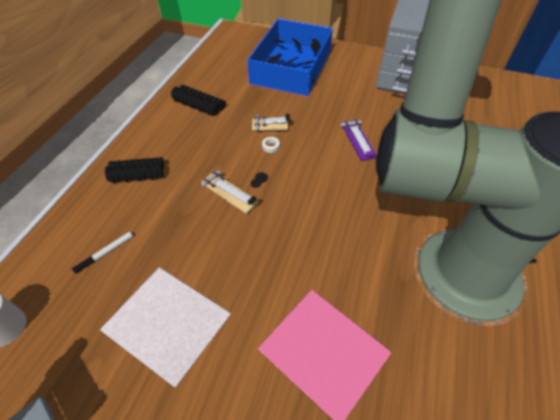

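View pics/wrist0.png

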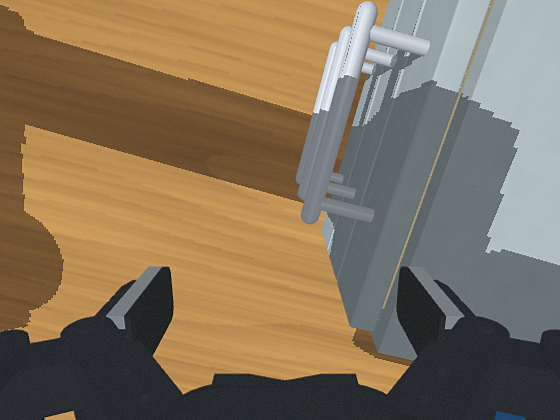

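Candidates, in top-view pixels:
- **Boards:** plywood tall (302,163), plywood short (420,168), purple look-alike (435,278).
- **Sheets:** white (162,168), pink (171,301), plus a white corner at the left edge (0,65).

I choose the tall plywood board at (302,163) and the white sheet at (162,168). A close crop comes next to check this.

```bash
cat > h.py <<'E'
import numpy as np, cv2
from scipy.spatial.transform import Rotation as R
from bench import bot, solve_ik, imaging
def ray(m,u,v):
    K=m["K"]; d=np.array([(u-K[0,2])/K[0,0],-(v-K[1,2])/K[1,1],-1.0])
    return m["position"],R.from_euler("xyz",m["rotation"]).apply(d)
def onz(m,u,v,z):
    p,d=ray(m,u,v); return p+d*(z-p[2])/d[2]
def proj(m,P):
    c=R.from_euler("xyz",m["rotation"]).inv().apply(np.atleast_2d(P)-m["position"])
    K=m["K"]; return np.c_[K[0,2]+K[0,0]*c[:,0]/-c[:,2],K[1,2]+K[1,1]*c[:,1]/c[:,2]]
def crop(im,x0,y0,x1,y1,s,fn):
    cv2.imwrite(fn,cv2.resize(im[y0:y1,x0:x1],None,fx=s,fy=s,interpolation=cv2.INTER_CUBIC))
E
python3 - <<'E'
from h import *
im=cv2.imread("pics/top0.png"); crop(im,265,115,365,205,8,"pics/c1.png"); crop(im,105,110,225,225,5,"pics/c2.png")
im=cv2.imread("pics/side0.png"); crop(im,190,160,290,220,8,"pics/c3.png")
E
```

```text
(no output)
```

View pics/c1.png

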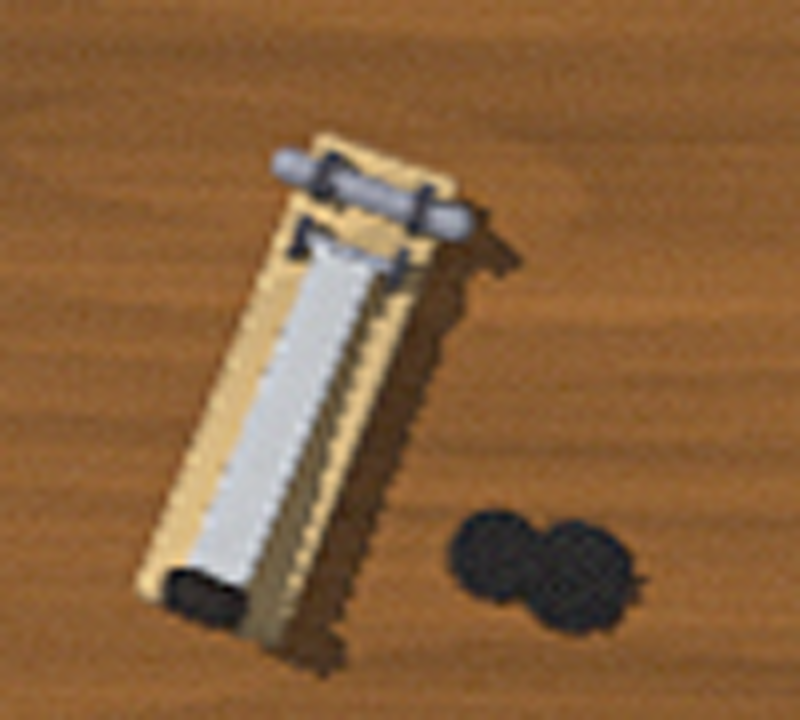

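View pics/c2.png

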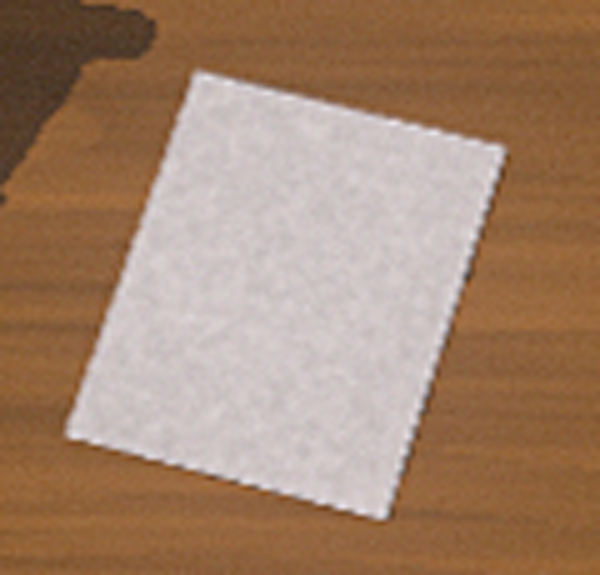

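View pics/c3.png

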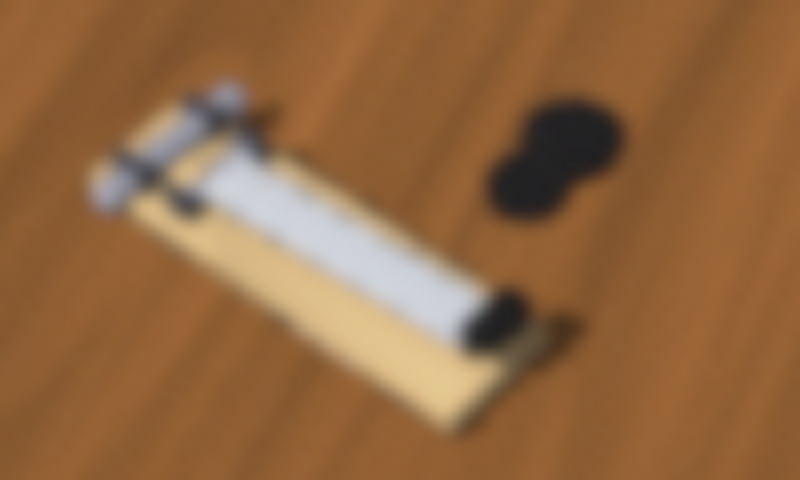

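```bash
python3 - <<'E'
from h import *
m=imaging.camera_model("top")
f=lambda p,z:onz(m,265+(p[0]+.5)/8-.5,115+(p[1]+.5)/8-.5,z)
a,b=f((288,165),23),f((460,220),23); print("rod",a,b,(a+b)/2,np.linalg.norm(a-b))
ft=f((205,597),33); print("foot",ft)
c=[f(p,20) for p in [(318,133),(457,183),(275,640),(137,597)]]
print("corners",np.round(c,1), "cent",np.mean(c,0), np.linalg.norm(c[0]-c[1]),np.linalg.norm(c[1]-c[2]))
d=(c[0]+c[1]-c[2]-c[3]); print("yaw from long",np.arctan2(d[1],d[0]))
r=b-a; print("rod dir", np.arctan2(r[1],r[0]))
g=lambda p:onz(m,105+(p[0]+.5)/5-.5,110+(p[1]+.5)/5-.5,2)
s=np.array([g(p) for p in [(195,70),(507,147),(388,520),(66,436)]]);print("sheet",np.round(s,1),s.mean(0),[np.linalg.norm(s[i]-s[i-1]) for i in range(4)])
d=s[0]+s[1]-s[2]-s[3];print("sheet long",np.arctan2(d[1],d[0]))
# side check
m2=imaging.camera_model("side")
h=lambda p,z:onz(m2,190+(p[0]+.5)/8-.5,160+(p[1]+.5)/8-.5,z)
a,b=h((105,192),23),h((230,97),23); print("rod side",a,b,(a+b)/2); print("foot side",h((495,323),33))
E
```

```text
rod [631.53225404 -21.28007131  23.        ] [615.2190824  -71.72781167  23.        ] [623.37566822 -46.50394149  23.        ] 53.019751762147514
foot [ 4.97838236e+02 -1.32021058e-01  3.30000000e+01]
corners [[642.9 -30.   20. ]
 [627.9 -71.   20. ]
 [488.9 -20.1  20. ]
 [500.8  19.6  20. ]] cent [565.141628   -25.35908495  20.        ] 43.680043824895904 147.97207667683475
yaw from long -0.34317903995728943
rod dir -1.8835511922441883
sheet [[664.8 363.1   2. ]
 [627.1 206.8   2. ]
 [442.7 250.2   2. ]
 [479.9 406.2   2. ]] [553.6261742  306.57603334   2.        ] [np.float64(189.88301955768353), np.float64(160.79989425336353), np.float64(189.48478944258906), np.float64(160.397839440953)]
sheet long -0.23018075720690834
rod side [631.56781573 -21.70517518  23.        ] [612.4382562  -70.57406566  23.        ] [622.00303597 -46.13962042  23.        ]
foot side [496.99965836  -5.64255925  33.        ]
```

The crop shows the tall plywood board: rod tips at top-view (301,135.6) and (322.5,142.5), foot bar at (290.6,189.6). The white sheet's corners fit 190 x 160, centred at about (554,307). I'll hover the wrist camera over the board to refine this.

```bash
python3 - <<'E'
from h import *
bot.move_ptp([500,-5,200],[np.pi,0,-0.343])
s=bot.get_state(); print(s["t"],s["tcp_pos"],s["orientation"],s["qpos"])
print(imaging.camera_model("wrist"))
im=imaging.capture("wrist"); cv2.imwrite("pics/w1.png",im)
for x,y in [(565+56.5,-25-20.2),(493.4,0.2)]: print(proj(imaging.camera_model("wrist"),[x,y,28]))
for p in [[622,-45,110],[560,305,112],[600,296,120]]: print(solve_ik(p,[np.pi,0,-.343]))
E
```

```text
3.7917 [500.06173084  -5.26407531 199.99067741] [ 3.14153002e+00 -9.38544338e-05 -3.43543371e-01] [-1.58188280e-01  2.59170283e-01 -3.70458536e-01  9.41086805e-01
 -7.88603868e-05 -2.95623756e+00]
{'K': array([[375.37450619,   0.        , 284.61862487],
       [  0.        , 375.37450619, 209.62725015],
       [  0.        ,   0.        ,   1.        ]]), 'position': array([561.73105884, -26.38563413, 342.58972536]), 'rotation': array([-2.64891903e-01, -1.12160995e-03, -1.91408409e+00])}
[[281.01552088  22.99597795]]
[[281.83777274 196.10086325]]
[-0.19051666  0.55812263 -0.15360114  0.85907256  0.         -2.98910931]
[ 0.3830432   0.57996823 -0.10871636  0.88211174  0.         -2.41554945]
[ 3.48068778e-01  6.27394373e-01 -2.25230911e-04  9.43176723e-01
  0.00000000e+00 -2.45052388e+00]
```

View pics/w1.png

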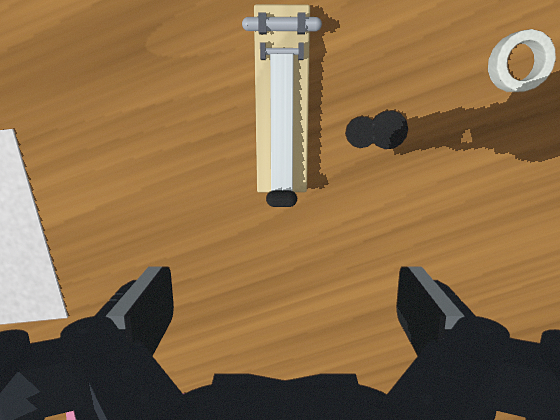

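The wrist view shows the foot bar at (281.5,198.5) and the rod tips at (244,23) and (320,23.5). The board runs vertically in the image, so the yaw is right.

```bash
python3 - <<'E'
from h import *
m=imaging.camera_model("wrist")
f=onz(m,281.5,198.5,34); a,b=onz(m,244,23,23),onz(m,320,23.5,23)
print(f,a,b,(a+b)/2,np.linalg.norm(a-b))
p,d=ray(m,281.5,198.5); 
for z in (33,36,40): 
    q=onz(m,281.5,198.5,z); print(z,np.hypot(*(q-(a+b)/2)[:2]))
s=bot.get_state()
for k in (0,13,19,32):
  for w in (-42.5,42.5): 
    P=s["tcp_pos"]+R.from_euler("xyz",s["orientation"]).apply([0,w,-k]); print(k,w,proj(m,P))
  P=s["tcp_pos"]+R.from_euler("xyz",s["orientation"]).apply([11,42.5,-k]);print(k,'x11',proj(m,P))
E
```

```text
[492.84189747   0.66549703  34.        ] [632.12452396 -18.40563025  23.        ] [611.91613212 -73.92605465  23.        ] [622.02032804 -46.16584245  23.        ] 59.083810188125085
33 137.64513890145054
36 136.92589396750554
40 135.9669048812102
0 -42.5 [[183.12251742 271.74732643]]
0 42.5 [[389.42837869 271.70065561]]
0 x11 [[391.42429191 246.6313107 ]]
13 -42.5 [[174.19649518 286.23062909]]
13 42.5 [[398.71574646 286.17014999]]
13 x11 [[401.08357924 259.14188301]]
19 -42.5 [[169.52245246 293.81469884]]
19 42.5 [[403.57860273 293.74636245]]
19 x11 [[406.15411115 265.70916421]]
32 -42.5 [[157.89449688 312.68214007]]
32 42.5 [[415.67508416 312.59238797]]
32 x11 [[418.80595016 282.09564711]]
```

```bash
python3 - <<'E'
from h import *
yaw=-0.347; O=[np.pi,0,yaw]; u=np.array([np.cos(yaw),np.sin(yaw)])
bot.grip(0.62,20)
bot.move_ptp([492.8,0.7,60],O)
print(bot.movel([492.8,0.7,24],O,60,threshold=6))
s=bot.get_state(); print(s["t"],s["tcp_pos"],s["contact_force"])
bot.grip(0.0,20)
s=bot.get_state(); print(s["t"],s["tcp_pos"],s["contact_force"],s["opening"])
cv2.imwrite("pics/w2.png",imaging.capture("wrist"));
im=imaging.capture("side"); crop(im,150,130,290,235,5.5,"pics/s2.png")
E
```

```text
False
5.6333 [492.75537862   0.70685656  23.8734817 ] [-0.19084296 -0.22805387 -0.18967886]
6.0083 [493.08670925   0.60119834  24.25881383] [ 0.41928501 -1.02545438  1.06362401] 0.2769118291303365
```

View pics/w2.png

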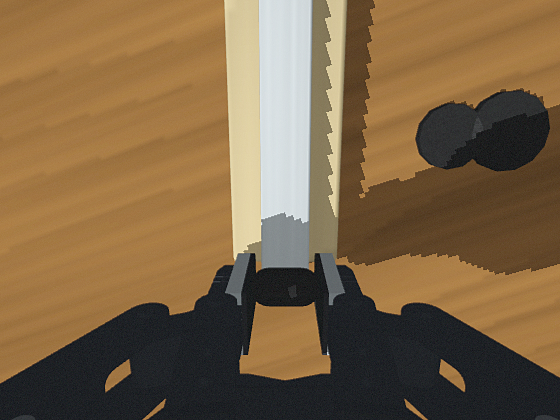

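View pics/s2.png

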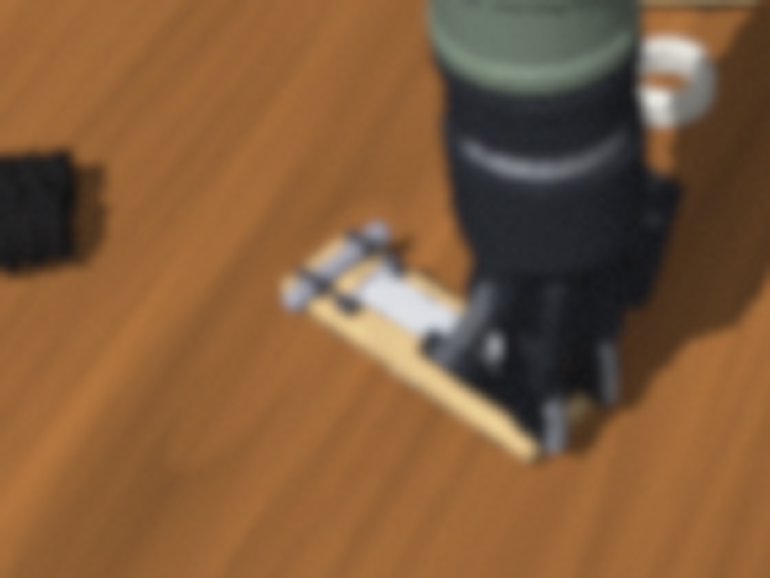

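The foot bar, at wrist pixel (285,287), sits between both pads at opening 0.277. Now the opening arc.

```bash
python3 - <<'E'
from h import *
yaw=-0.347; O=[np.pi,0,yaw]; u=np.array([np.cos(yaw),np.sin(yaw)])
s=bot.get_state(); P0=s["tcp_pos"].copy(); P0[2]=24
rel=lambda q:np.array([-116*np.cos(q)+8*np.sin(q),8*np.cos(q)+116*np.sin(q)])
q0=0.03
for q in [.12,.21,.3,.39,.48,.57,.65,.71]:
    d=rel(q)-rel(q0)
    bot.movel([P0[0]+u[0]*d[0],P0[1]+u[1]*d[0],P0[2]+d[1]],O,70)
    s=bot.get_state(); print(q,round(s["t"],2),s["tcp_pos"].round(1),s["contact_force"].round(2),round(s["opening"],3))
cv2.imwrite("pics/w3.png",imaging.capture("wrist"));
im=imaging.capture("side"); crop(im,150,130,290,235,5.5,"pics/s3.png")
E
```

```text
0.12 6.41 [4.948e+02 1.000e-01 3.470e+01] [ 0.2  -0.01 -0.75] 0.284
0.21 6.71 [497.1  -0.7  44.8] [ 0.28  0.9  -0.82] 0.282
0.3 7.01 [500.3  -1.9  54.7] [ 0.85  0.05 -1.12] 0.282
0.39 7.31 [504.3  -3.3  64.3] [1.09 0.05 0.16] 0.281
0.48 7.61 [509.1  -5.1  73.4] [ 0.21  0.03 -0.18] 0.279
0.57 7.91 [514.6  -7.1  82.1] [-0.34 -0.19 -0.24] 0.278
0.65 8.19 [520.1  -9.1  89.3] [-0.2   0.6  -1.17] 0.281
0.71 8.44 [524.4 -10.7  94.3] [ 0.24  0.1  -2.41] 0.278
```

View pics/w3.png

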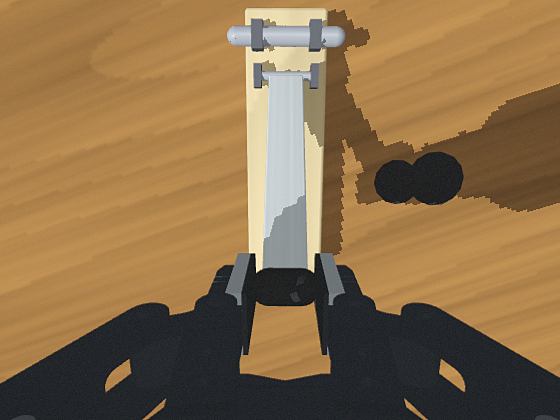

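View pics/s3.png

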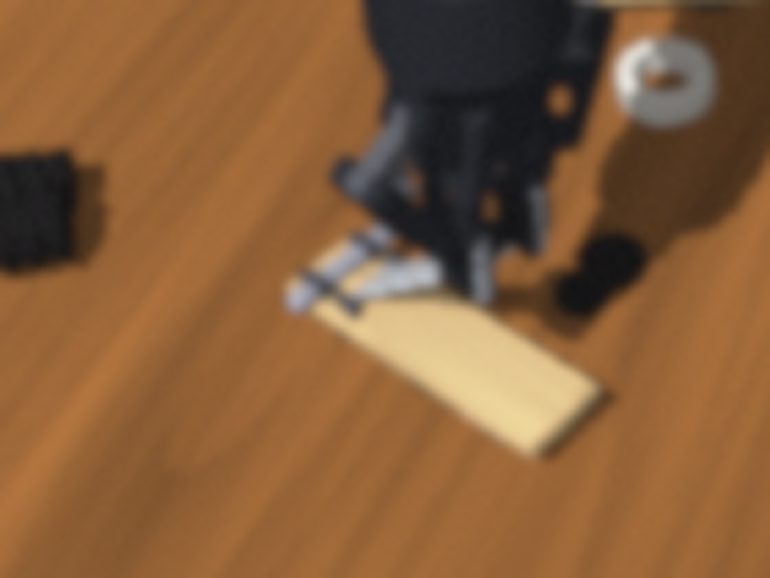

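The leg is raised, with the foot in the pads at (285,287). I'll over-travel slightly to seat it at its stop, then release.

```bash
python3 - <<'E'
from h import *
yaw=-0.347; O=[np.pi,0,yaw]; u=np.array([np.cos(yaw),np.sin(yaw)])
P0=np.array([493.09,0.6,24])
rel=lambda q:np.array([-116*np.cos(q)+8*np.sin(q),8*np.cos(q)+116*np.sin(q)])
for q in [.74,.715]:
    d=rel(q)-rel(.03)
    bot.movel([P0[0]+u[0]*d[0],P0[1]+u[1]*d[0],P0[2]+d[1]],O,30)
    bot.dwell(.15)
    s=bot.get_state(); print(q,round(s["t"],2),s["tcp_pos"].round(1),s["contact_force"].round(2),round(s["opening"],3))
bot.grip(0.45); bot.dwell(.2)
p=bot.get_state()["tcp_pos"]; print(bot.get_state()["opening"])
bot.movel([p[0],p[1],190],O,120)
m=imaging.camera_model("wrist");cv2.imwrite("pics/w4.png",imaging.capture("wrist"))
print(bot.get_state()["t"]); np.savez("w4",**m)
im=imaging.capture("side"); crop(im,150,130,290,235,5.5,"pics/s4.png")
E
```

```text
0.74 8.96 [526.3 -11.4  96.6] [ 0.15 -0.77 -1.46] 0.284
0.715 9.36 [524.4 -10.7  94.6] [-0.41  0.27 -1.73] 0.278
0.45132981109225484
10.8417
```

View pics/w4.png

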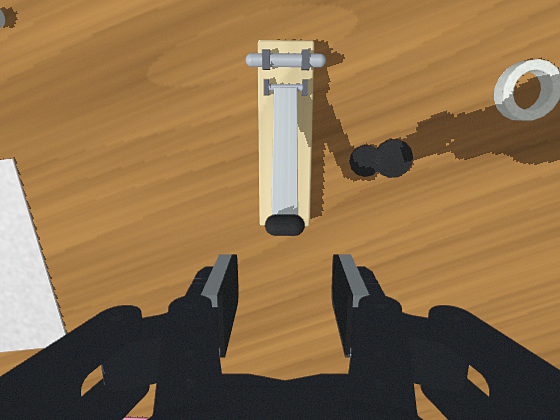

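View pics/s4.png

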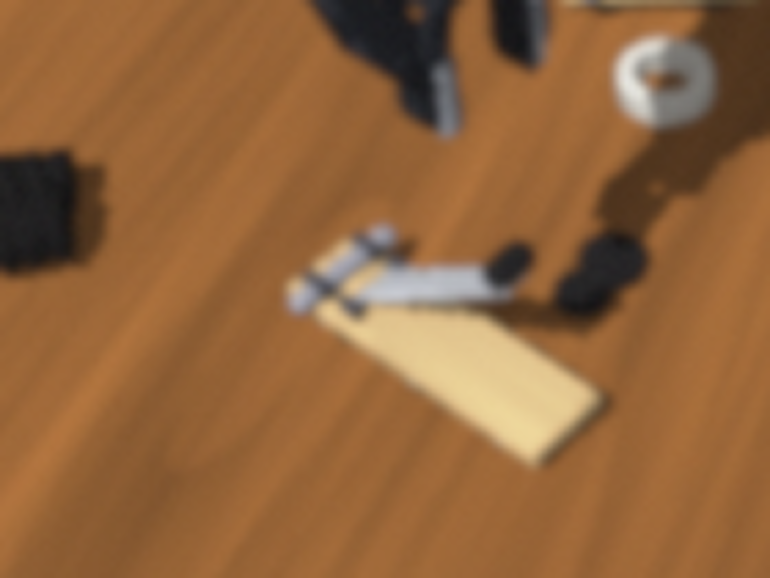

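The leg stays open after release: foot at (285,225), rod tips at (247,60) and (325,60). I'll estimate the leg angle and the rod position from these.

```bash
python3 - <<'E'
from h import *
m=dict(np.load("w4.npz"))
a,b=onz(m,247,60,23),onz(m,325,60,23); rod=(a+b)/2; print(rod,np.linalg.norm(b-a),"yaw",np.arctan2(*( -(b-a)[0], (b-a)[1])) )
r=(b-a)[:2]; n=np.array([-r[1],r[0]])/np.linalg.norm(r); print(n,np.arctan2(n[1],n[0]))
for q in (.58,.62,.66,.70,.74):
    x=40-116*np.cos(q)+8*np.sin(q)-60; z=25+8*np.cos(q)+116*np.sin(q)
    print(q,proj(m,[rod[0]+n[0]*x,rod[1]+n[1]*x,z]))
E
```

```text
[618.32427881 -45.38967309  23.        ] 59.98955890604543 yaw 2.794973396534129
[ 0.94052659 -0.33972008] -0.3466192570556642
0.58 [[286.39508585 228.66471874]]
0.62 [[286.4328138  226.19784393]]
0.66 [[286.47102485 223.37338321]]
0.7 [[286.50964335 220.17974322]]
0.74 [[286.5485845  216.60607611]]
```

```bash
python3 - <<'E'
from h import *
yaw=-0.347; O=[np.pi,0,yaw]
bot.grip(1.0,30)
bot.movel([618.5,-45.4,190],O,150)
bot.movel([618.5,-45.4,70],O,150)
m=imaging.camera_model("wrist");cv2.imwrite("pics/w5.png",imaging.capture("wrist"))
print(bot.get_state()["t"],proj(m,[618.5,-45.4,23]),proj(m,[621.5,-46,23])); np.savez("w5",**m)
E
```

```text
13.2333 [[286.15087241 235.2955719 ]] [[285.30480601 229.9257568 ]]
```

View pics/w5.png

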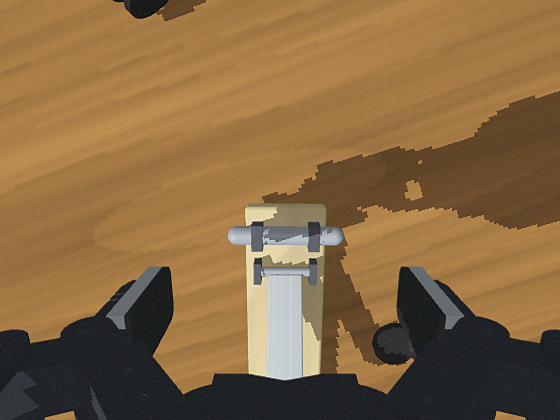

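The rod is centred at (285.5,235.7), which matches the estimate (618.5,-45.4). The fingers straddle it, so I'll descend and pinch.

```bash
python3 - <<'E'
from h import *
yaw=-0.347; O=[np.pi,0,yaw]
print(bot.movel([618.5,-45.4,3],O,70,threshold=8))
s=bot.get_state(); print(s["t"],s["tcp_pos"],s["contact_force"])
bot.grip(0.0,45)
s=bot.get_state(); print(s["t"],s["tcp_pos"],s["contact_force"],s["opening"])
cv2.imwrite("pics/w6.png",imaging.capture("wrist"));
im=imaging.capture("side"); crop(im,150,100,290,205,5.5,"pics/s6.png")
E
```

```text
False
14.3417 [618.9889552  -45.47186076   3.48564314] [-0.03492824 -0.52414099 -0.26926407]
14.7333 [618.94789833 -45.61492878   4.42504847] [-2.03447832  0.23887608  6.60915838] 0.6780496138347243
```

View pics/w6.png

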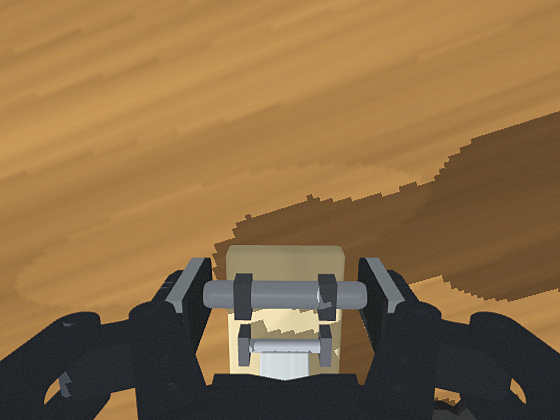

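View pics/s6.png

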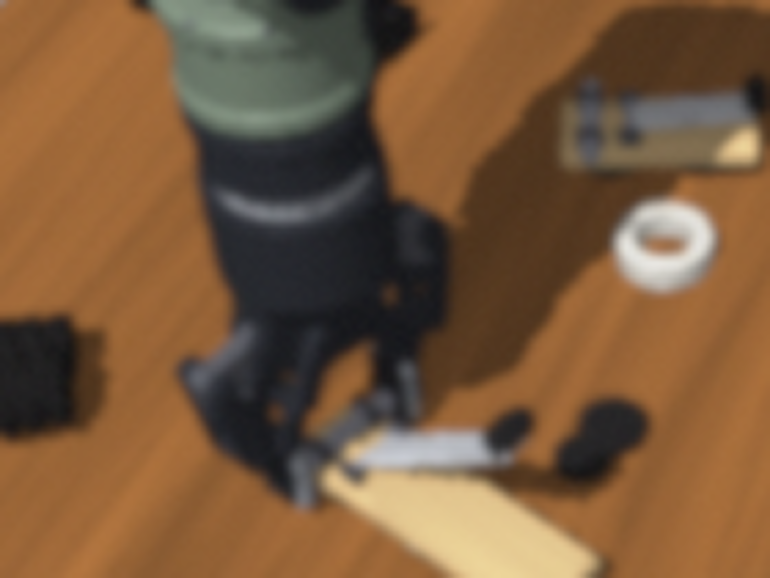

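```bash
python3 - <<'E'
from h import *
yaw=-0.347; O=[np.pi,0,yaw]
for z in (25,60,100,140,200):
    bot.movel([618.5,-45.4,z],O,70)
    s=bot.get_state(); print(s["t"],s["tcp_pos"].round(1),s["contact_force"].round(2),s["opening"])
bot.dwell(.5)
s=bot.get_state(); print(s["t"],s["tcp_pos"].round(1),s["contact_force"].round(2),s["opening"])
cv2.imwrite("pics/w7.png",imaging.capture("wrist"));
im=imaging.capture("side"); crop(im,150,60,290,205,4,"pics/s7.png")
im=imaging.capture("top"); cv2.imwrite("pics/t7.png",im)
E
```

```text
15.3 [619.5 -45.6  25.8] [ 1.05 -0.84 -1.89] 0.6831119496426526
15.95 [619.7 -45.7  60.8] [ 1.58 -0.47 -0.19] 0.6798225816472339
16.675 [620.6 -46.  101.5] [ 3.45 -0.61  5.2 ] 0.6745821010573966
17.4 [618.2 -45.3 139.8] [ 0.07 -0.34 -4.58] 0.6768690482514387
18.4083 [618.1 -45.3 199.5] [ 0.03  0.34 -2.51] 0.6795934325055087
18.9083 [618.5 -45.4 199.9] [-0.11 -0.21 -2.92] 0.682533124172875
```

View pics/w7.png

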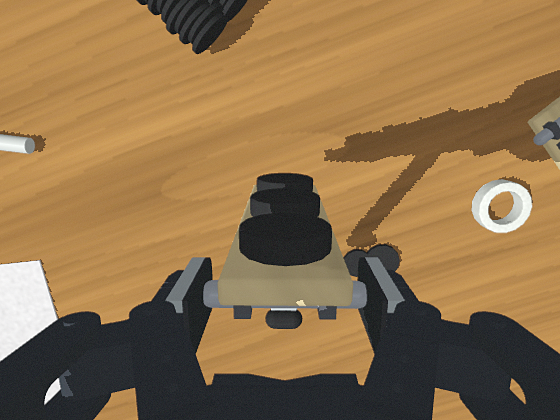

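View pics/s7.png

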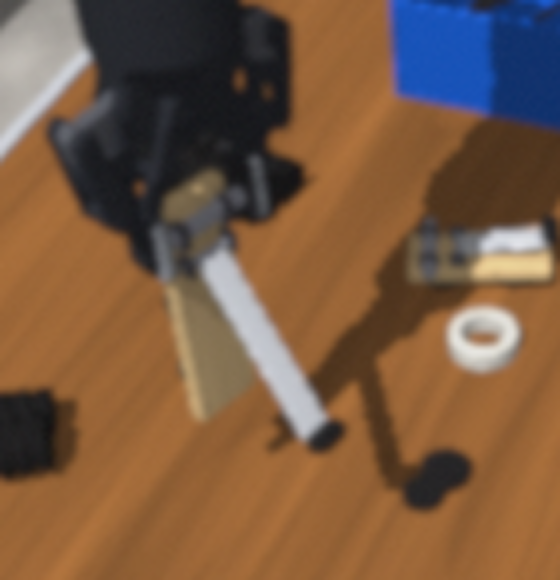

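View pics/t7.png

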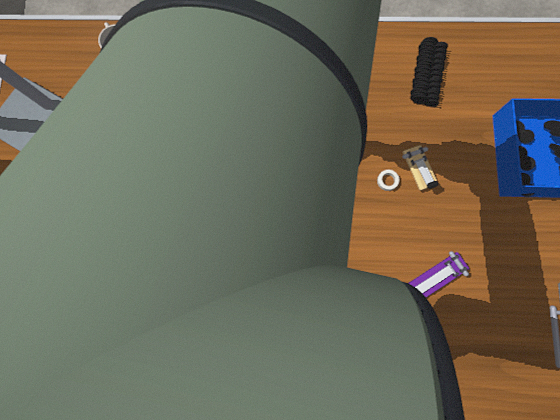

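The board hangs freely by its rod with the leg fully out; in the side crop the foot is at about (325,435). Next I'll estimate the hanging tilt and move over the sheet.

```bash
python3 - <<'E'
from h import *
m=imaging.camera_model("wrist"); s=bot.get_state(); yaw=-.347
rod=s["tcp_pos"]+[0,0,19]
f=np.array([np.cos(yaw),np.sin(yaw),0]); up=np.array([0,0,1.]); l=np.array([-np.sin(yaw),np.cos(yaw),0])
print("rod",proj(m,rod))
for t in (-.1,-.05,0,.05,.1,.15):   # lean back (top towards leg side = -f)
    bx=np.cos(t)*up-np.sin(t)*f; bz=-np.cos(t)*f-np.sin(t)*up
    P=lambda x,y,z:rod+(x-60)*bx+(z-23)*bz+y*l
    print(t,"topedge",proj(m,P(75,0,10))[0].round(1),"loweredge front",proj(m,P(-75,0,10))[0].round(1),proj(m,P(-75,22,10))[0].round(1),proj(m,P(-75,-22,10))[0].round(1),"foot",proj(m,P(-43.6,0,105.9))[0].round(1),"foot .64",proj(m,P(40-60+0-0-68.3+0, 0,101))[0].round(1))
im=cv2.imread("pics/w7.png"); crop(im,190,150,380,340,3.1,"pics/w7c.png")
E
```

```text
rod [[286.69408627 293.751277  ]]
-0.1 topedge [287.  273.1] loweredge front [285.5 203.4] [254.6 203.4] [316.4 203.4] foot [285.6 351.5] foot .64 [285.4 315.3]
-0.05 topedge [287.1 276.1] loweredge front [285.5 194.2] [254.4 194.2] [316.6 194.2] foot [285.5 341.2] foot .64 [285.3 304.3]
0 topedge [287.1 279.1] loweredge front [285.5 184.9] [254.1 184.9] [316.9 184.9] foot [285.5 331. ] foot .64 [285.3 293.5]
0.05 topedge [287.1 282.3] loweredge front [285.5 175.6] [253.8 175.6] [317.2 175.6] foot [285.5 321. ] foot .64 [285.3 282.8]
0.1 topedge [287.1 285.4] loweredge front [285.5 166.3] [253.5 166.3] [317.5 166.3] foot [285.5 311.1] foot .64 [285.3 272.2]
0.15 topedge [287.1 288.6] loweredge front [285.5 156.9] [253.1 156.9] [318.  156.9] foot [285.5 301.4] foot .64 [285.3 261.8]
```

View pics/w7c.png

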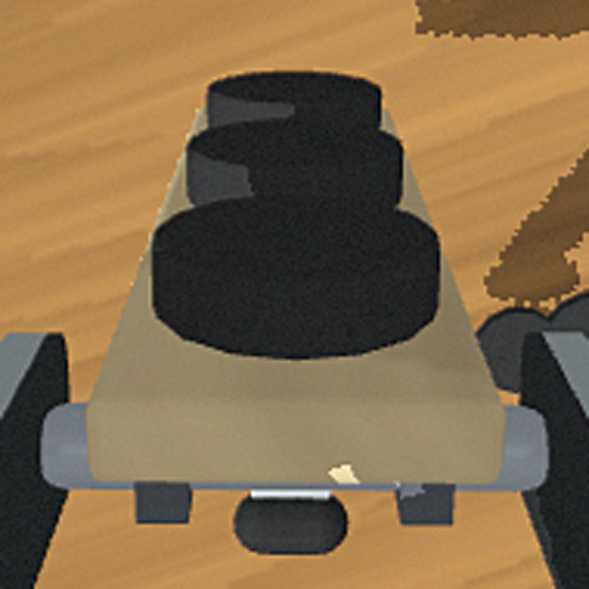

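Hanging tilt is about 0: the front top edge is at y=279 and the lower edge at y=185. Carry the board to the sheet.

```bash
python3 - <<'E'
from h import *
O=[np.pi,0,-.23]
bot.movel([595,297,200],O,110)
bot.dwell(1.0)
bot.movel([595,297,130],O,60)
bot.dwell(.5)
s=bot.get_state(); print(s["t"],s["tcp_pos"].round(1),s["contact_force"].round(2),s["opening"])
cv2.imwrite("pics/w8.png",imaging.capture("wrist"))
im=imaging.capture("side"); crop(im,20,160,300,390,2.7,"pics/s8.png")
E
```

```text
25.1417 [595. 297. 130.] [-0.22 -0.23 -3.44] 0.6823606687077252
```

View pics/s8.png

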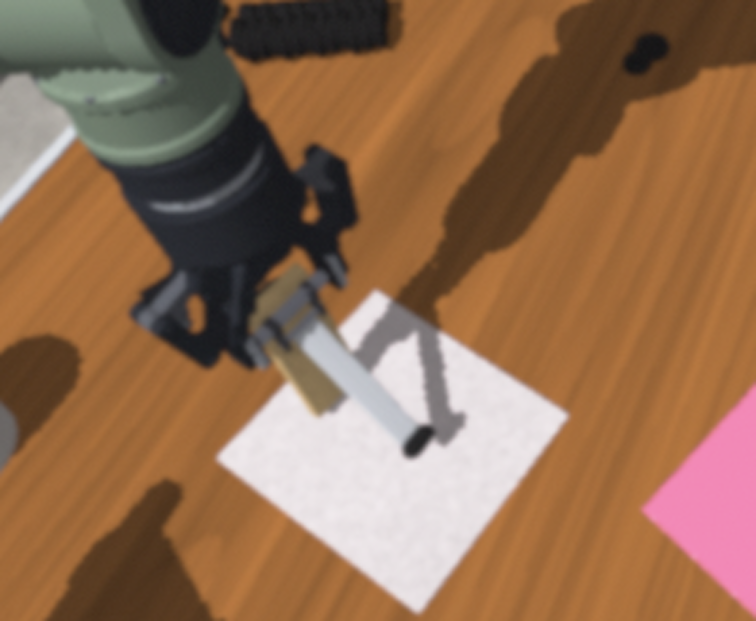

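View pics/w8.png

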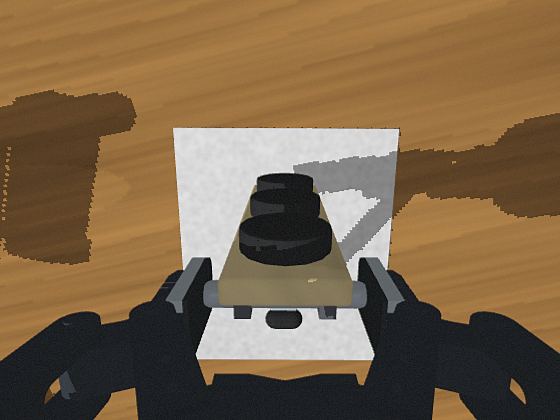

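The sheet is aligned with and centred under the board (wrist view corners about (174,128), (400,128), (375,360) and (195,360)). Now lower to contact, then arc back.

```bash
python3 - <<'E'
from h import *
O=[np.pi,0,-.23]; u=np.array([np.cos(-.23),np.sin(-.23)])
hit=bot.movel([595,297,115],O,20,threshold=2.0)
s=bot.get_state(); print(hit,s["t"],s["tcp_pos"].round(1),s["contact_force"].round(2))
bot.dwell(.2)
s=bot.get_state(); print(s["tcp_pos"].round(1),s["contact_force"].round(2))
np.save("touch",s["tcp_pos"])
cv2.imwrite("pics/w9.png",imaging.capture("wrist"))
E
```

```text
True 25.8167 [594.9 297.1 118.5] [0.78 0.51 4.48]
[594.8 297.1 118.4] [-0.55  0.61  5.23]
```

View pics/w9.png

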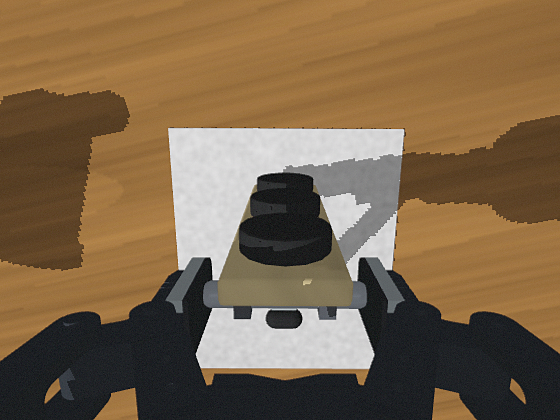

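Contact came at TCP z=118.5, exactly as modelled. Now tilt it back about the lower edge.

```bash
python3 - <<'E'
from h import *
O=[np.pi,0,-.23]; u=np.array([np.cos(-.23),np.sin(-.23)])
b=lambda t:135*np.sin(t)+3*np.cos(t); h=lambda t:135*np.cos(t)-3*np.sin(t)
for t in np.linspace(.04,.27,7):
    d=b(t)-b(0); p=np.array([595,297])-u*d
    bot.movel([p[0],p[1],h(t)+2-18.5-0.7],O,30)
    s=bot.get_state(); print(round(t,3),s["t"],s["tcp_pos"].round(1),s["contact_force"].round(2))
bot.dwell(.2)
s=bot.get_state(); print(s["t"],s["tcp_pos"].round(1),s["contact_force"].round(2))
cv2.imwrite("pics/w10.png",imaging.capture("wrist"))
im=imaging.capture("side"); crop(im,20,160,300,390,2.7,"pics/s10.png")
E
```

```text
0.04 26.3583 [589.7 298.4 118.1] [-0.19  0.92  5.31]
0.078 26.6833 [584.7 299.6 117.6] [-0.43  0.    5.47]
0.117 27.0083 [579.6 300.8 116.9] [-1.41  0.1   5.8 ]
0.155 27.3333 [574.4 302.1 115.9] [-1.87  0.13  5.07]
0.193 27.6583 [569.3 303.2 114.8] [-1.37  0.49  4.74]
0.232 27.9833 [565.7 304.1 113.9] [2.24 0.15 3.31]
0.27 28.3083 [563.  305.1 114.1] [ 4.3  -1.03  9.18]
28.5083 [563. 305. 114.] [ 4.14 -1.78  9.69]
```

View pics/w10.png

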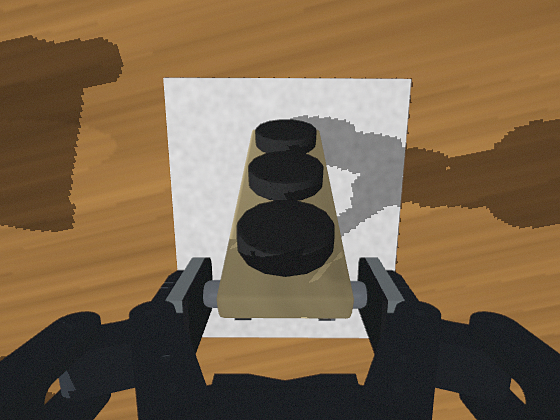

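View pics/s10.png

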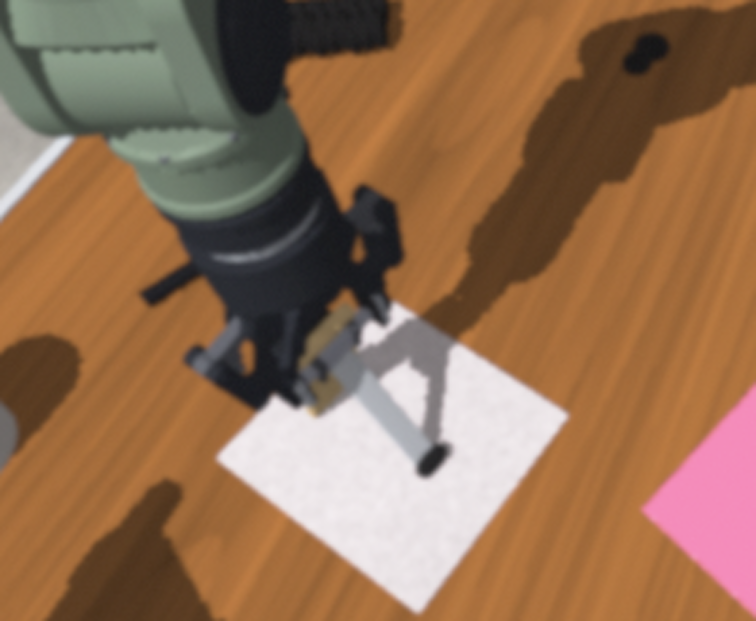

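Foot and edge are both in contact, and the side crop shows the foot at (433,459), on the sheet. I'll relax the pressing force, then release.

```bash
python3 - <<'E'
from h import *
O=[np.pi,0,-.23]
bot.movel([562,305.1,113.6],O,20); bot.dwell(.3)
s=bot.get_state(); print(s["t"],s["tcp_pos"].round(1),s["contact_force"].round(2))
cv2.imwrite("pics/w11.png",imaging.capture("wrist"))
for o in (.72,.78,1.0):
    bot.grip(o)
    s=bot.get_state(); print(s["t"],s["opening"],s["tcp_pos"].round(1),s["contact_force"].round(2))
bot.dwell(.5)
cv2.imwrite("pics/w12.png",imaging.capture("wrist"))
im=imaging.capture("side"); crop(im,20,160,300,390,2.7,"pics/s12.png")
E
```

```text
29.1833 [563.1 305.  114.1] [ 4.   -1.84  5.93]
29.45 0.722822323294361 [561.2 304.9 112.7] [1.31 0.12 0.74]
29.675 0.7814151924756829 [560.9 305.  112.8] [-0.28 -0.46 -0.8 ]
30.0083 0.9977035317644981 [561.9 305.2 113.6] [ 0.13  0.13 -0.49]
```

View pics/w12.png

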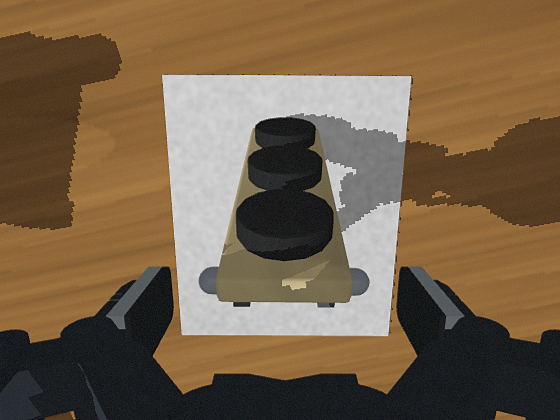

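View pics/s12.png

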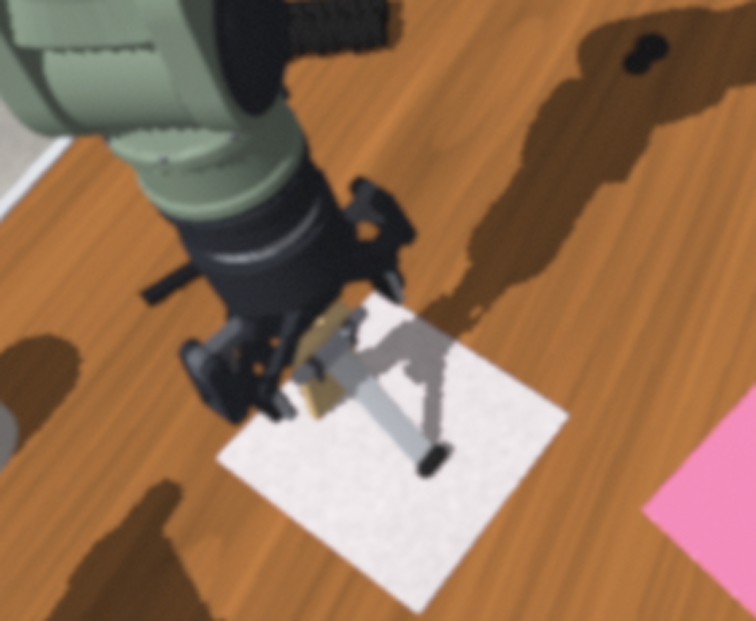

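The board is released and standing: rod tips at (199,281) and (369,281), both clear of the pads. Retract straight up and check.

```bash
python3 - <<'E'
from h import *
O=[np.pi,0,-.23]
bot.movel([562,305.1,230],O,80)
cv2.imwrite("pics/w13.png",imaging.capture("wrist"))
bot.move_ptp([400,-100,300],[np.pi,0,-.23]); bot.dwell(.3)
im=imaging.capture("side"); crop(im,60,200,260,390,3.1,"pics/s13.png")
im=imaging.capture("top"); cv2.imwrite("pics/t13.png",im)
s=bot.get_state(); print(s["t"])
# model overlay: standing board with lower edge position and heading fitted by eye
mt=imaging.camera_model("top"); ms=imaging.camera_model("side")
yaw=-.23; f=np.array([np.cos(yaw),np.sin(yaw),0]); c=np.array([553.6,306.6,2])
for n,m in (("top",mt),("side",ms)):
  e=c+45.5*f
  print(n,"foot",proj(m,c-45.5*f+[0,0,7]).round(1),"edge",proj(m,e).round(1),"rod",proj(m,e-39*f+[0,0,129]).round(1))
E
```

```text
37.175
top foot [[155.3 184.6]] edge [[168.3 149.9]] rod [[141.9 145.3]]
side foot [[182.6 331.4]] edge [[148.  308.5]] rod [[145.1 288.4]]
```

View pics/s13.png

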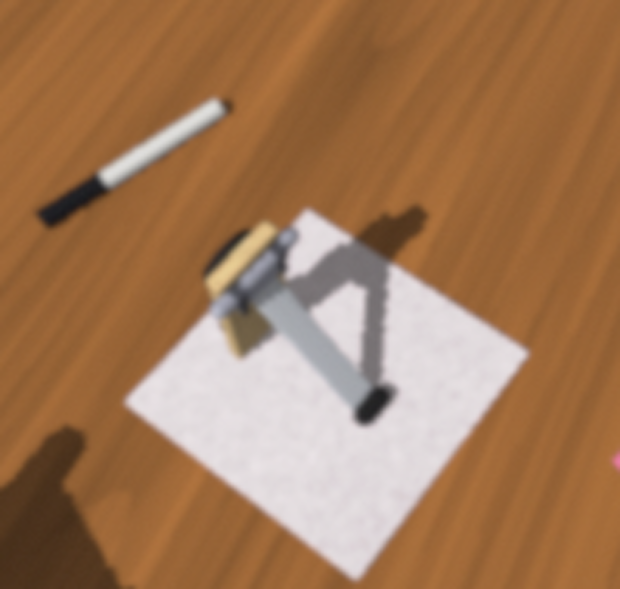

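View pics/t13.png

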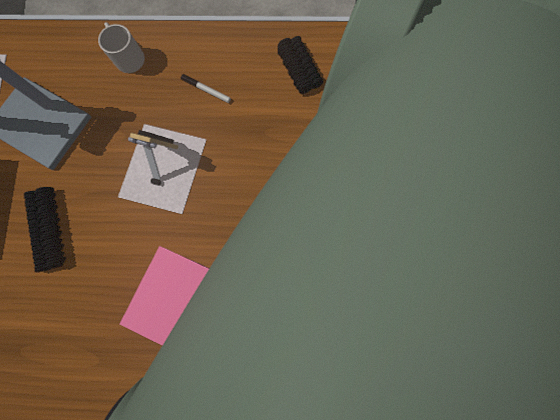

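View pics/w13.png

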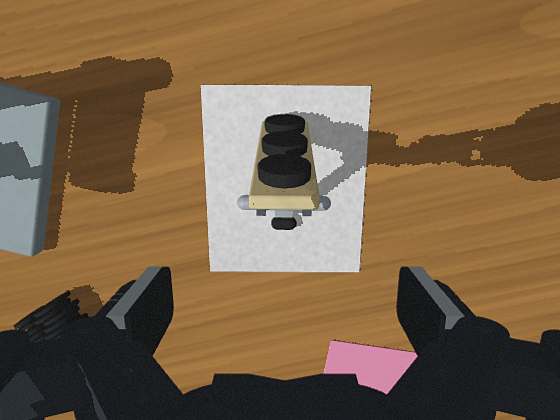

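It stands on the sheet: side-view foot at (180.6,330) and rod at (142.3,287.7), within about 3 px of the plan. One fit of lean and leg angle before handing in.

```bash
python3 - <<'E'
from h import *
from scipy.optimize import least_squares
im=cv2.imread("pics/t13.png"); crop(im,110,110,220,220,5.4,"pics/t13c.png")
im=cv2.imread("pics/w13.png"); crop(im,210,100,360,250,3.9,"pics/w13c.png")
E
```

```text
(no output)
```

View pics/t13c.png

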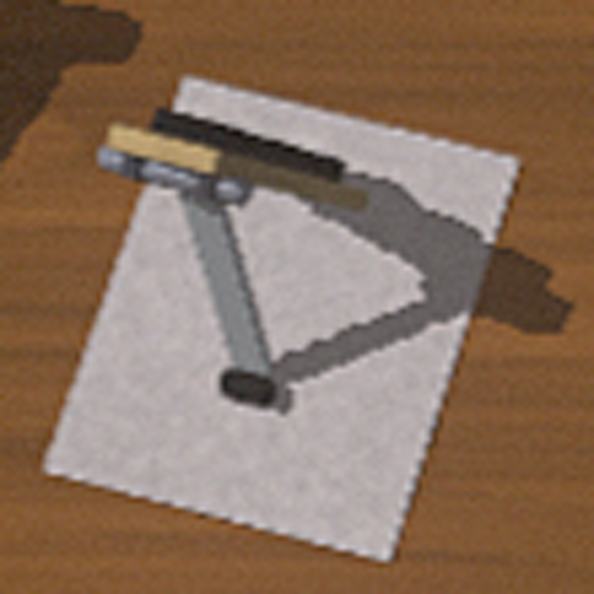

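View pics/w13c.png

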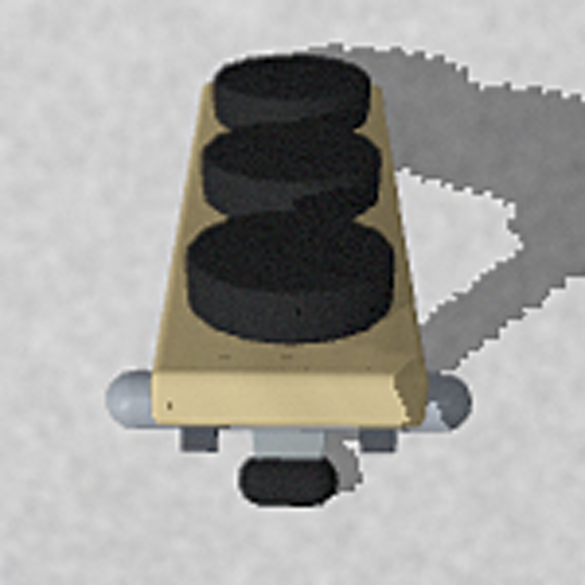

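```bash
python3 - <<'E'
from h import *
from scipy.optimize import least_squares, brentq
mt=imaging.camera_model("top"); ms=imaging.camera_model("side")
Rz=lambda a:R.from_euler("z",a)
d=Rz(.3435).apply(np.array([561.731,-26.386,342.590])-[500.062,-5.264,199.991])
m0=R.from_euler("xyz",[-2.64891903e-01,-1.12160995e-03,-1.91408409])
mw=dict(K=imaging.camera_model("wrist")["K"],position=np.array([562,305.1,230])+Rz(-.23).apply(d),rotation=(Rz(.1135)*m0).as_euler("xyz"))
def pts(p):
    ex,ey,yaw,q,lean=p
    f=np.array([np.cos(yaw),np.sin(yaw),0]); l=np.array([-np.sin(yaw),np.cos(yaw),0]); up=np.array([0,0,1.])
    bx=np.cos(lean)*up-np.sin(lean)*f; bz=-np.cos(lean)*f-np.sin(lean)*up
    P=lambda x,y,z:np.array([ex,ey,2])+(x+75)*bx+(z-20)*bz+y*l
    return P,P(40-116*np.cos(q)+8*np.sin(q),0,25+8*np.cos(q)+116*np.sin(q))
obs=[(mt,'F',(156.2,181.8)),(mt,(60,27,23),(130.7,139.3)),(mt,(60,-27,23),(153.2,145.1)),(mt,(-75,-22,20),(178.1,148.5)),
(ms,'F',(180.6,330)),(ms,(60,27,23),(131.6,299)),(ms,(60,-27,23),(152.9,277.4)),(ms,(-75,22,20),(137.1,315.2)),
(mw,'F',(283.8,223.3)),(mw,(60,27,23),(244.6,202.3)),(mw,(60,-27,23),(323.3,202.3)),(mw,(-75,22,10),(263,121.3))]
def res(p):
    P,F=pts(p); r=[]
    for m,k,o in obs:
        r+=list(proj(m,F if k=='F' else P(*k))[0]-o)
    return np.array(r+[(F[2]-9)/2])
s=least_squares(res,[598,296,-.23,.7,.28],loss="soft_l1"); p=s.x
P,F=pts(p); print("edge x,y,yaw,leg,lean",p.round(3)); print(np.abs(s.fun).round(1))
for n,X in(("foot",F),("origin",P(0,0,0))):
    print(n,X.round(1),"in sheet",Rz(.23).apply(X-[553.6,306.6,0]).round(1))
E
```

```text
edge x,y,yaw,leg,lean [ 6.04596e+02  2.95149e+02 -2.38000e-01  7.03000e-01  2.72000e-01]
[0.6 0.1 0.4 0.1 1.6 0.3 0.5 1.  1.1 0.2 1.7 0.4 0.4 2.6 0.1 0.7 0.5 0.
 0.3 0.  2.4 0.6 0.9 0.9 0.2]
foot [515.7 316.7   9.4] in sheet [-39.2   1.2   9.4]
origin [603.7 295.4  79.6] in sheet [51.3  0.5 79.6]
```

The fit gives a leg angle of 0.70 rad, a lean of 0.27 rad, and foot and origin well inside the sheet. Handing in.

```bash
python3 - <<'E'
from h import *
print(bot.get_state()["t"]); bot.sign_off()
E
```

```text
37.175
the job is handed in; nothing more can be done
```

The tall board now stands upright on its fully opened leg on the white sheet, and I handed the job in at 37.2 s. I pinched the foot bar to swing the leg open, carried the board by its rod ends, and set its lower edge on the sheet. I then tilted it back onto its foot and released it.

- **Final fit from three camera views:** the leg is at about 0.70 rad and the lean is about 0.27 rad. In the sheet frame the foot is at (-39, 1) mm and the board origin at (51, 0.5) mm, both well inside the limits.
- **Fit quality:** pixel residuals were mostly under 1, with the worst at 2.6. I told the fit to expect the foot on the sheet, so its height of about 9 mm is not an independent check.
- **Disagreement:** right after I opened the leg, a rougher single-view estimate put it at about 0.64 rad. That is still above the 0.58 limit, and the final fit replaced it.
- **Not re-measured:** I never touched the short board, and it looked unmoved in the top view during the lift, but the arm hid it in the final picture. I also took no repeat pictures to confirm the board was still. The gripper was well clear of it.

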